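# Empty the ball-vote box at the shop counter

### The arm

A 6-joint arm with a two-finger parallel gripper is mounted at the origin on the work surface. World frame = base frame: x ahead of the robot, y to its left, z up, the work surface at z = 0. Lengths are in mm, angles in degrees, forces in N, time in s.
With the tool pointing down it reaches from about 350 to 850 mm from the base axis. Payload 8.1 kg.
Tool frame: the origin (TCP) lies midway between the tips of the shut fingers; the grasp point (between the pads) lies 19 mm behind it (r.grasp_offset is the distance from the TCP to the grasp point, in mm); z points along the fingers, x is the direction in which the jaws open and shut, and the axes are right-handed (so a half turn about z gives the same grasp; the last joint's range is limited). The gripper opens to 85 mm and grips with 20 to 120 N. Pads are 22 mm wide; open, the fingers measure 114 mm over their backs; the gripper's body (76 mm by 85 mm) begins 54 mm behind the grasp point. The pads swing forward as they close: fully open they stand 13 mm farther back than shut.
Start: joints at [60.997, 7.471, 85.268, -0, 87.261, -4.893], TCP at [245.074, 547.671, 231.292] pointing down, gripper open.
Joint ranges: [-169.43, 169.43], [-51.17, 129.36], [1.28, 143.12], [-76.62, 256.62], [0, 156.53], [-152.29, 152.29]. Speed limits (degrees/s): [136.94, 136.94, 159.86, 180, 180, 180].

### API

Orientations are given as [roll, pitch, yaw] about the fixed x, y, z axes, in that order (R = Rz(yaw) Ry(pitch) Rx(roll)).
In Python, from bench import r, optics, hand_in gives the robot as it stands.
- The arm moves only by the shell command python3 -m pendant 'ROWS' [FORCE]. ROWS is JSON, a list of rows, each a list of 5 numbers: the opening, from 0 (shut) to 1 (fully open), then the shift along the tool's x, y, z in mm, then the turn about the tool's z in degrees. A call has 1 to 10 rows; each row shifts and turns the commanded pose from where the row before left it, along the tool's axes as they then stand; what a row does not reach is not made up. A row lasts 1/10 s, in which the tool goes at most 50 mm and 8.59 degrees, less where a joint would pass 70% of its speed; a pose out of reach is approached as far as the arm can. A call with a gripper value outside its range is refused whole. The fingers move at their own pace and stop on an object; FORCE is the grip in N (left out, the last holds). Time passes only in rows, so rows that do not move let the fingers close. It gives the time, the measured TCP pose, the force and the opening at its end, in the units of the state.
- r.sense(): the state, without advancing time (a new reading comes with each control period).
- optics.snapshot(name): name is "scene" or "top"; returns (picture, depth): 384x512x3 uint8, blue, green, red; 384x512 float32, mm along the optical axis (not along the pixel's ray), 0 where there is no reading.
- optics.camera_params(name): a dict with "camera_matrix" (3x3 intrinsics, pixels), "eye" and "orientation" of the camera in the world. Camera axes: x right, y down, z forward; pixel columns grow to the right and rows downward; lengths in mm; the calibration is good to about 2 mm. A picture is of the moment at which its call begins. camera_params takes no time and is no camera call.
- hand_in(): hands the job in, once; it reports no verdict.
Trained networks look in the newest picture that a camera, given by its name, has taken for a name from the list of things; names that differ only in an ending like _2 or _b are one class to them, and where a whole thing is asked for, a point or a joint stands for the part that bears it (a point fixed in the world has none). Each returns a list of dicts, best first, with "score" (0 to 1); they miss things now and then, are a little off and sometimes report something else, mostly with a low value. They report only what shows in the picture. A call takes as long as a camera call. They do not tell look-alikes from the thing itself.
- optics.search_frame(camera, query): "at" ([x, y, z] in mm, in world coordinates, good to about 4 mm: the middle of the surface that is visible of it).
The state is a dict: "time": time; "joint_pos": joint angles; "qd": joint speeds; "joint_efforts": joint torques, N m; "tool_pos": TCP position; "tcp_rot": TCP orientation; "ft_force": force on the tool from outside, world axes, zero at the start; "wrist_torque": the same for the moment, N m; "finger_gap": finger opening in mm.
Only numpy, scipy, OpenCV 4.12 (cv2) and the standard library are available. Lean on these libraries where they do the work, as an engineer would, in place of code of your own. Each camera call takes 0.05 s, during which the arm holds its last target. There are 200 camera calls.

### The job

Press the red spring ejector of the vote box all the way to its stop, without forcing it, so that the ball tray is pushed out, then draw the tray out and set it down upright on the middle of the black mat with all its balls, letting go. Take the tray up again, this time at the middle of its length, pour all six balls into the white bowl, and put the empty tray back upright on the middle of the mat. Leave the paper roll, pen cup and stapler where they are and the bowl standing.

Things in the scene. Friction and masses are not known exactly. Their poses are not given: they have to be found in the camera images.
- votebox: Customer ball-vote box fixed to the counter: a grey tunnel 161 mm long (its x), 71 mm wide, 53 mm high, with a clear slotted roof 48 to 53 mm up, open at its front end (-x) and closed at the back. Inside it is 55 mm wide and has no floor: the tray slides on the counter. Origin: on the counter on its centre line; the open front is at x = -86 mm, the back at x = +75 mm, z up.
- ejector (a joint): Spring ejector slide of the vote box, m: 0 at rest (back), 0.050 at its stop. It moves towards the box's open front (-x of votebox) and pushes the tray ahead of it by the same distance. The spring pushes back with 2 N at rest and 6 N at the stop, and returns it when let go.
- ejector_pad (a point): Centre of the rear face (the side away from the box's open front) of the red ejector pad that stands above the roof; this face is pressed towards the open front. Pad 8 mm thick along the box's x, 34 mm wide, from 55 to 83 mm above the counter. At rest this point is at votebox x = +58 mm, 69 mm above the counter. It moves with the slide.
- tray: Loose orange open-topped ball tray, about 160 g, holding six balls: 100 mm long (its x), 52 mm wide (y), 34 mm high; walls 3 mm, floor 4 mm. Origin: centre of the underside of this box part; z up. It starts wholly inside the vote box, axes parallel to the box's, fin just inside the open front; pushed out fully, the fin and about 15 mm of the tray stick out.
- tray_fin (a point): Grip point on the tray's upright fin at its front end (-x), at x = -68 mm, 30 mm above the underside. The fin is 10 mm thick (tray y), reaches from x = -50 to -84 mm and from 6 to 40 mm high.
- tray_lip (a point): Middle of the edge of the tray's pouring lip, its other end, at x = +50 mm. The lip is only 20 mm high; from x = 22 mm the floor ramps up to it at 32 degrees.
- mat: Square black rubber mat fixed on the counter, 150 by 150 mm, 2 mm thick. Origin: centre of its underside.
- bowl: Round white bowl, loose, 450 g, 160 mm across the rim, 60 mm high. Origin: centre of the underside.
- paper_roll: Bystander: white receipt paper roll standing on end, 70 mm across, 57 mm high. Origin: centre of the underside.
- pen_cup: Bystander: dark steel cup of pens, 72 mm across, 135 mm high with the pens. Origin: centre of the underside.
- stapler: Bystander: blue and black stapler, 130 mm long (its x), 36 mm wide, 55 mm high. Origin: centre of the underside.
- ball0_center (a point): Centre of blue plastic vote ball 0, 20 mm across, 10 g; it starts in the tray.
- ball1_center (a point): Centre of green plastic vote ball 1, 20 mm across, 10 g; it starts in the tray.
- ball2_center (a point): Centre of blue plastic vote ball 2, 20 mm across, 10 g; it starts in the tray.
- ball3_center (a point): Centre of green plastic vote ball 3, 20 mm across, 10 g; it starts in the tray.
- ball4_center (a point): Centre of blue plastic vote ball 4, 20 mm across, 10 g; it starts in the tray.
- ball5_center (a point): Centre of green plastic vote ball 5, 20 mm across, 10 g; it starts in the tray.
Things that resemble listed ones, but are neither listed nor needed, are in the scene too. Several things have the shape of the mat; the one meant has the colours described above.

How it is judged (in metres and radians):
On the way, in this order (a step that is already met when the one before it is completed fails the run):
1. the ejector is pressed to its stop (over 44 mm) and the tray has come out of the box by over 40 mm (value of joint ejector above 0.044 m and x of tray in the frame of votebox below -0.041 m), for 0.1 s.
2. the tray stands upright on the mat, its centre within 40 mm of the mat's centre, let go, with all six balls in it (horizontal distance between tray and mat below 0.04 m and height (world z) of tray below 0.008 m and angle between tray's own z axis and vertical below 0.1 rad and contact force between the fingers and tray below 0.2 N and linear speed of tray below 0.03 m/s and z of ball0_center in the frame of tray between 0 and 0.05 m and x of ball0_center in the frame of tray between -0.05 and 0.05 m and y of ball0_center in the frame of tray between -0.026 and 0.026 m and z of ball1_center in the frame of tray between 0 and 0.05 m and x of ball1_center in the frame of tray between -0.05 and 0.05 m and y of ball1_center in the frame of tray between -0.026 and 0.026 m and z of ball2_center in the frame of tray between 0 and 0.05 m and x of ball2_center in the frame of tray between -0.05 and 0.05 m and y of ball2_center in the frame of tray between -0.026 and 0.026 m and z of ball3_center in the frame of tray between 0 and 0.05 m and x of ball3_center in the frame of tray between -0.05 and 0.05 m and y of ball3_center in the frame of tray between -0.026 and 0.026 m and z of ball4_center in the frame of tray between 0 and 0.05 m and x of ball4_center in the frame of tray between -0.05 and 0.05 m and y of ball4_center in the frame of tray between -0.026 and 0.026 m and z of ball5_center in the frame of tray between 0 and 0.05 m and x of ball5_center in the frame of tray between -0.05 and 0.05 m and y of ball5_center in the frame of tray between -0.026 and 0.026 m), for 0.2 s.
3. the tray is lifted over 40 mm, gripped within 30 mm of the middle of its length, with all six balls still in it (height (world z) of tray above 0.04 m and x of the grasp point in the frame of tray between -0.03 and 0.03 m and contact force between the fingers and tray above 1 N and z of ball0_center in the frame of tray between 0 and 0.05 m and x of ball0_center in the frame of tray between -0.05 and 0.05 m and y of ball0_center in the frame of tray between -0.026 and 0.026 m and z of ball1_center in the frame of tray between 0 and 0.05 m and x of ball1_center in the frame of tray between -0.05 and 0.05 m and y of ball1_center in the frame of tray between -0.026 and 0.026 m and z of ball2_center in the frame of tray between 0 and 0.05 m and x of ball2_center in the frame of tray between -0.05 and 0.05 m and y of ball2_center in the frame of tray between -0.026 and 0.026 m and z of ball3_center in the frame of tray between 0 and 0.05 m and x of ball3_center in the frame of tray between -0.05 and 0.05 m and y of ball3_center in the frame of tray between -0.026 and 0.026 m and z of ball4_center in the frame of tray between 0 and 0.05 m and x of ball4_center in the frame of tray between -0.05 and 0.05 m and y of ball4_center in the frame of tray between -0.026 and 0.026 m and z of ball5_center in the frame of tray between 0 and 0.05 m and x of ball5_center in the frame of tray between -0.05 and 0.05 m and y of ball5_center in the frame of tray between -0.026 and 0.026 m), for 0.1 s.
At the end, for the whole second after the job is handed in: All six balls lie in the bowl (centres within 70 mm of its axis and below its rim), the bowl stands upright, the empty tray stands upright, still and let go on the mat with its centre within 40 mm of the mat's centre, and the ejector has sprung back to rest (under 6 mm) (horizontal distance between tray and mat below 0.04 m and height (world z) of tray below 0.008 m and angle between tray's own z axis and vertical below 0.1 rad and contact force between the fingers and tray below 0.2 N and linear speed of tray below 0.03 m/s and horizontal distance between each of ball0_center, ball1_center, ball2_center, ball3_center, ball4_center, ball5_center and bowl below 0.07 m and height (world z) of each of ball0_center, ball1_center, ball2_center, ball3_center, ball4_center, ball5_center below 0.06 m and angular speed of tray below 0.3 rad/s and value of joint ejector below 0.006 m and angle between bowl's own z axis and vertical below 0.15 rad); the robot touches nothing.
It fails at once if a bystander (paper roll, pen cup or stapler) is moved more than 25 mm (distance of any of paper_roll, pen_cup, stapler from where it was at the start of the episode above 0.025 m).
It fails at once if the ejector is forced: over 40 N on it (contact force between the fingers and ejector above 40 N).
It also fails if it takes over 72 s, if anything falls off the work surface, if the arm or the gripper's body presses on something with over 40 N, if the wrist force passes 120 N, or if a joint passes its speed limit or range.

## Working session

There is one attempt and no reset: what is moved stays moved. The work goes in short steps, Python scripts to look and compute and a shell command to move; the robot and the scene stay as the last step left them, time stands still between calls to the robot, and variables do not carry over. Pictures are saved under pics/ and viewed, about 8 in all and at most 12, crops included, and the job is handed in when it is done.

```bash
ls; mkdir -p pics; cat > h.py <<'E'
import numpy as np, cv2
from scipy.spatial.transform import Rotation as R
from bench import r, optics, hand_in
def snap(n): return optics.snapshot(n)
def cam(n):
    p=optics.camera_params(n); return np.array(p["camera_matrix"]),np.array(p["eye"]),p["orientation"]
E
python3 - <<'E'
from h import *
print(r.sense()); print(r.grasp_offset)
for n in ("scene","top"):
    im,d=snap(n); cv2.imwrite(f"pics/{n}0.png",im); np.save(f"pics/{n}0.npy",d); print(optics.camera_params(n))
    for q in ("votebox","ejector_pad","tray_fin","mat","bowl","paper_roll","pen_cup","stapler"):
        for o in optics.search_frame(n,q)[:4]: print(n,q,np.round(o["at"]),round(o["score"],2))
E
```

```text
pics
{'time': 0.0, 'joint_pos': array([ 6.09971603e+01,  7.51679912e+00,  8.53302822e+01, -1.32744860e-03,
        8.72608772e+01, -4.89303112e+00]), 'qd': array([ 0.05714219, -0.06056084, -0.01128947, -0.03133834, -0.03555475,
        0.09311475]), 'joint_efforts': array([ 9.76983720e-04, -5.69421351e+01, -5.00540113e+01, -1.09736295e-04,
        1.53697422e-02,  1.56261990e-05]), 'tool_pos': array([244.80863167, 547.1764564 , 230.21718728]), 'tcp_rot': array([-1.79992113e+02,  1.07678214e-01,  6.58902635e+01]), 'ft_force': array([ 0.15125133,  0.0415955 , -0.79488076]), 'wrist_torque': array([ 0.04371505, -0.0449968 ,  0.02518488]), 'finger_gap': 85.39237075001088}
18.700000000000003
{'camera_matrix': array([[393.39860666,   0.        , 253.78428709],
       [  0.        , 393.39860666, 190.73824902],
       [  0.        ,   0.        ,   1.        ]]), 'eye': array([ 986.54621433, -593.95334238,  612.22239879]), 'orientation': array([-125.48206499,   -1.22725982,   39.70334716])}
scene votebox [529. 228.  51.] 0.83
scene ejector_pad [526. 297.  67.] 0.65
scene tray_fin [505. 172. 
[... 207 characters left out ...]
91.   68.] 0.55
scene stapler [ 741. -336.   44.] 0.61
{'camera_matrix': array([[477.36043709,   0.        , 260.32711631],
       [  0.        , 477.36043709, 195.28595097],
       [  0.        ,   0.        ,   1.        ]]), 'eye': array([ 304.67396641,   -5.5551973 , 1472.61478386]), 'orientation': array([-172.25126399,    0.46408527,  -91.45486766])}
top votebox [507. 237.  55.] 0.72
top tray_fin [521. 280.  16.] 0.26
top tray_fin [509. 237.  51.] 0.25
top mat [732. 153.   1.] 0.95
top mat [ 272. -210.    4.] 0.9
top mat [ 507. -103.    0.] 0.66
top bowl [ 532. -339.   22.] 0.58
top paper_roll [717. -26.  58.] 0.74
top pen_cup [ 739. -178.   60.] 0.7
top stapler [ 722. -330.   46.] 0.71
```

```bash
python3 - <<'E'
import cv2,numpy as np
a=cv2.imread("pics/scene0.png");b=cv2.imread("pics/top0.png")
cv2.imwrite("pics/v1.png",cv2.resize(a,(800,600)));cv2.imwrite("pics/v2.png",cv2.resize(b,(800,600)))
E
```

```text
(no output)
```

View pics/v1.png

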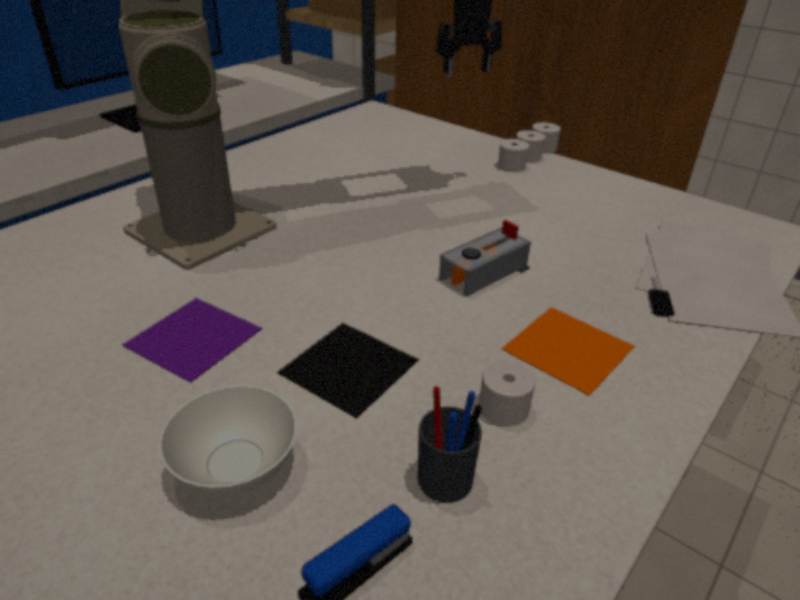

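View pics/v2.png

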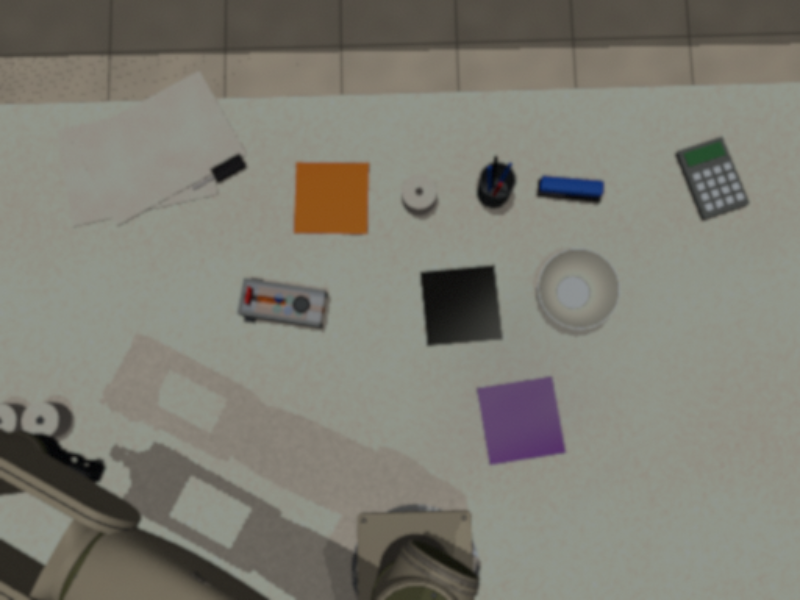

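Views: three mats – purple (v1 190,340 / v2 520,420), orange (v1 570,350 / v2 332,198), black (v1 348,368 / v2 460,305); the black one is meant by its colour. The vote box is at v2 (283,303), with its red pad at the left end (+y) and its open front to the right. The white bowl is at v2 (578,290). Now measuring, with a crop to confirm.

```bash
cat >> h.py <<'E'
def world(n,d):
    K,e,o=cam(n); M=R.from_euler('xyz',o,degrees=True).as_matrix()
    v,u=np.mgrid[:d.shape[0],:d.shape[1]]
    p=np.stack([(u-K[0,2])/K[0,0]*d,(v-K[1,2])/K[1,1]*d,d],-1)
    w=p@M.T+e; w[d==0]=np.nan; return w
def box(w,m,c,rad):
    m=m&(np.hypot(w[...,0]-c[0],w[...,1]-c[1])<rad)
    p=w[m]; rc=cv2.minAreaRect(p[:,:2].astype(np.float32)); return m,p,rc
E
python3 - <<'E'
from h import *
for n in ("scene","top"):
    im=cv2.imread(f"pics/{n}0.png"); d=np.load(f"pics/{n}0.npy"); w=world(n,d); hsv=cv2.cvtColor(im,cv2.COLOR_BGR2HSV).astype(int); z=w[...,2]
    f=lambda s,x:print(n,s,np.round(x[2][0],1),np.round(x[2][1],1),round(x[2][2],1),'n',len(x[1]),'zmed',np.round(np.nanpercentile(x[1][:,2],[5,50,95]),1))
    f("boxroof",box(w,(z>40)&(z<60),(520,230),110))
    f("roof_nopad",box(w,(z>44)&(z<57)&(hsv[...,1]<90),(520,230),110))
    red=(hsv[...,1]>140)&((hsv[...,0]<6)|(hsv[...,0]>174))
    f("pad",box(w,red&(z>48)&(z<95),(526,297),50))
    f("mat",box(w,(hsv[...,2]<60)&(z<12),(510,-105),115))
    f("bowl",box(w,(z>50)&(z<68),(530,-340),100))
    f("roll",box(w,(z>45),(730,-35),60)); f("cup",box(w,(z>45),(740,-185),60)); f("stap",box(w,(z>30),(730,-335),90))
    print(n,"table z",np.nanmedian(w[...,2][(abs(w[...,0]-400)<60)&(abs(w[...,1])<60)]))
b=cv2.imread("pics/top0.png"); a=cv2.imread("pics/scene0.png")
A=cv2.resize(a[135:200,270:350],(400,325),interpolation=3);B=cv2.resize(b[170:215,145:215],(400,257),interpolation=3);C=cv2.resize(b[150:230,255:400],(400,220),interpolation=3)
o=np.zeros((600,800,3),np.uint8);o[:325,:400]=A;o[:257,400:]=B;o[330:550,:400]=C;cv2.imwrite("pics/v3.png",o)
E
```

```text
scene boxroof [514.  243.2] [163.9  75.8] 80.7 n 887 zmed [42.9 53.3 57.6]
scene roof_nopad [514.  243.2] [163.9  75.8] 80.7 n 758 zmed [47.  53.3 55.5]
scene pad [525.9 298.9] [ 9.7 30. ] 79.6 n 81 zmed [59.4 72.4 83.9]
scene mat [ 506.5 -106.3] [148.8 149.8] 4.3 n 2765 zmed [0.8 2.5 4.4]
scene bowl [ 524.4 -328.9] [157.6 159.3] 23.2 n 1087 zmed [50.6 57.9 61.4]
scene roll [723.9 -29.6] [67.9 69.6] 32.5 n 731 zmed [48.  57.1 58.8]
scene cup [ 734.1 -179.9] [69.9 71.6] 81.6 n 1699 zmed [ 49.8  80.5 132.5]
scene stap [ 732.8 -332. ] [124.1  31.6] 82.3 n 1658 zmed [37.5 48.4 53.6]
scene table z 0.6862711991995525
top boxroof [511.7 243.3] [162.5  72.5] 80.0 n 1115 zmed [46.6 52.1 57.5]
top roof_nopad [512.3 243.3] [162.5  71.9] 79.8 n 1016 zmed [47.  51.9 56.1]
top pad [522.7 301.3] [ 8.6 26.5] 77.7 n 30 zmed [70.8 80.8 86.2]
top mat [ 504.2 -105.7] [144.7 145.4] 4.1 n 2061 zmed [-4.3  0.9  6.2]
top bowl [ 521.9 -328.8] [158.1 155.8] 88.4 n 392 zmed [50.7 56.7 63.1]
top roll [721.9 -27.6] [68.5 67.8] 18.4 n 393 zmed [49.5 55.2 60.4]
top cup [ 731.5 -178.1] [69.6 72.2] 61.0 n 362 zmed [ 49.3  82.7 135.1]
top stap [ 728.6 -330.1] [123.4  33.7] 81.9 n 438 zmed [37.6 46.9 53.5]
top table z -0.8629241930409535
```

View pics/v3.png

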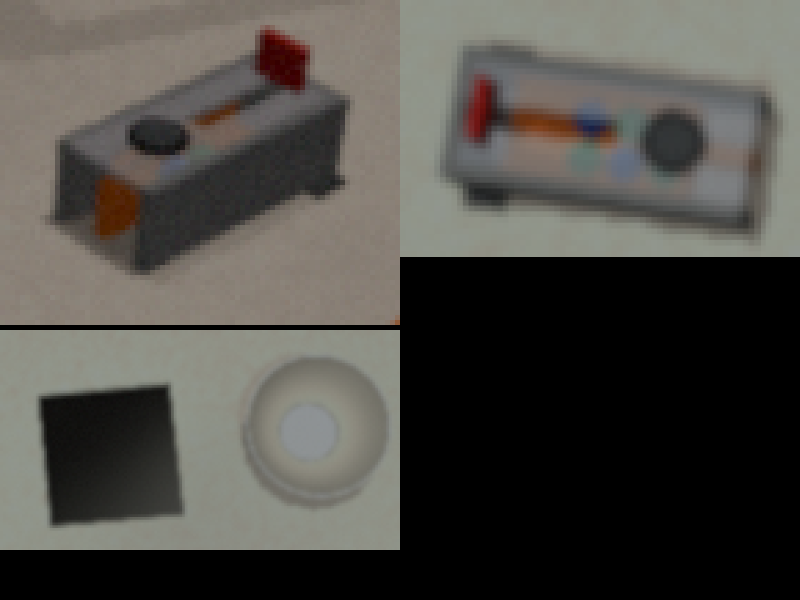

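v3 confirms it: the black mat (crop lower left), the box with its red pad at the +y end and the orange fin just inside the front at −y, and the bowl beside the mat. Both cameras agree to within about 3 mm and the sizes match: box origin ≈ (514, 249), axis 80.3°, mat centre ≈ (505, −106), bowl ≈ (523, −329).

First I turn the tool so its +y points in the push direction, then go behind the pad.

```bash
python3 -m pendant '[[0,0,0,0,8.4],[0,0,0,0,8.4],[0,0,0,0,8.4],[0,0,0,0,8.4],[0,0,0,0,8.4],[0,0,0,0,8.4],[0,0,0,0,8.4],[0,0,0,0,8.4],[0,0,0,0,8.4]]' 100
python3 -m pendant '[[0,39.4,20.4,0,0],[0,39.4,20.4,0,0],[0,39.4,20.4,0,0],[0,39.4,20.4,0,0],[0,39.4,20.4,0,0],[0,39.4,20.4,0,0],[0,39.4,20.4,0,0],[0,39.4,20.4,0,0],[0,0,0,0,0]]'
```

```text
time: 1.8
tool_pos: [245.1, 547.7, 231.3]
tcp_rot: [180.0, -0.0, -10.1]
ft_force: [-0.2, 0.4, 0.3]
finger_gap: -0.1
time: 2.7
tool_pos: [532.1, 329.5, 231.0]
tcp_rot: [179.9, -0.1, -10.0]
ft_force: [-1.3, -0.1, 0.2]
finger_gap: 0.3
```

```bash
python3 -m pendant '[[0,-4,-4,42,0.0],[0,0,0,42,0],[0,0,0,42,0],[0,0,0,41,0],[0,0,0,0,0],[0,0,4,0,0],[0,0,4,0,0],[0,0,0,0,0]]'
python3 -m pendant '[[0,0,3,0,0],[0,0,3,0,0],[0,0,0,0,0]]'
python3 -m pendant '[[0,0,3,0,0],[0,0,3,0,0],[0,0,0,0,0]]'
```

```text
time: 3.5
tool_pos: [525.6, 330.9, 67.8]
tcp_rot: [-179.8, -0.2, -9.7]
ft_force: [-0.0, -0.5, 0.6]
finger_gap: -0.2
time: 3.8
tool_pos: [522.8, 324.2, 64.9]
tcp_rot: [-180.0, -0.0, -9.7]
ft_force: [-0.6, 0.8, -0.2]
finger_gap: -0.2
time: 4.1
tool_pos: [521.6, 318.5, 64.3]
tcp_rot: [-180.0, 0.0, -9.7]
ft_force: [-0.1, 2.0, 0.2]
finger_gap: 0.0
```

```bash
python3 -m pendant '[[0,0,5,0,0],[0,0,5,0,0],[0,0,5,0,0],[0,0,5,0,0],[0,0,5,0,0],[0,0,5,0,0],[0,0,5,0,0],[0,0,5,0,0],[0,0,0,0,0]]'
python3 -m pendant '[[0,0,3,0,0],[0,0,2,0,0],[0,0,0,0,0]]'
python3 -c "
from h import *
s=r.sense();d=s['tool_pos'][:2]-[513.9,248.6];print(d@[.168,.986],d@[.986,-.168],s['ft_force'])"
```

```text
time: 5.0
tool_pos: [514.5, 278.8, 64.4]
tcp_rot: [-180.0, 0.0, -9.7]
ft_force: [-1.4, 5.4, 0.0]
finger_gap: 0.1
time: 5.3
tool_pos: [513.7, 274.3, 64.4]
tcp_rot: [-180.0, 0.0, -9.7]
ft_force: [-0.5, 5.0, 0.0]
finger_gap: -0.2
25.29831411351868 -4.542764384706182 [-0.50184948  4.95855492  0.04187414]
```

```bash
for i in 1; do python3 -m pendant '[[0,0,2,0,0],[0,0,1,0,0],[0,0,0,0,0]]'|sed -n '2p;4p'; python3 -m pendant '[[0,0,1,0,0],[0,0,0,0,0]]'|sed -n '2p;4p';python3 -m pendant '[[0,0,1,0,0],[0,0,0,0,0]]'|sed -n '2p;4p'; done
```

```text
tool_pos: [513.2, 271.5, 64.4]
ft_force: [-0.5, 7.0, 0.1]
tool_pos: [513.0, 270.7, 64.4]
ft_force: [-1.6, 7.3, -0.8]
tool_pos: [512.9, 269.9, 64.4]
ft_force: [-0.4, 7.7, -1.1]
```

```bash
python3 -m pendant '[[0,0,1,0,0],[0,0,0,0,0]]'|sed -n '2p;4p'; python3 -m pendant '[[0,0,1,0,0],[0,0,0,0,0],[0,0,0,0,0]]'|sed -n '2p;4p'
python3 - <<'E'
from h import *
im,d=snap("scene"); cv2.imwrite("pics/s1.png",im)
o=cv2.resize(im[130:210,260:360],(750,600),interpolation=3);cv2.imwrite("pics/v4.png",o)
w=world("scene",d);hsv=cv2.cvtColor(im,cv2.COLOR_BGR2HSV).astype(int)
org=np.array([513.9,248.6]);L=(w[...,:2]-org)@[.168,.986];T=(w[...,:2]-org)@[.986,-.168]
m=(hsv[...,0]>5)&(hsv[...,0]<18)&(hsv[...,1]>140)&(abs(T)<40)&(L<-60)&(L>-170)
print("orange",m.sum(),np.percentile(L[m],[1,5,50,95]),np.percentile(T[m],[5,50,95]),np.percentile(w[...,2][m],[2,98]))
E
```

```text
tool_pos: [512.9, 269.8, 64.4]
ft_force: [0.5, 12.5, -3.3]
tool_pos: [512.9, 269.7, 64.5]
ft_force: [2.0, 16.2, -4.7]
orange 296 [-134.64847619 -132.93859817 -100.63438024  -70.34781295] [-23.92328557   4.37479763  25.64614859] [ 2.35721263 41.1301825 ]
```

View pics/v4.png

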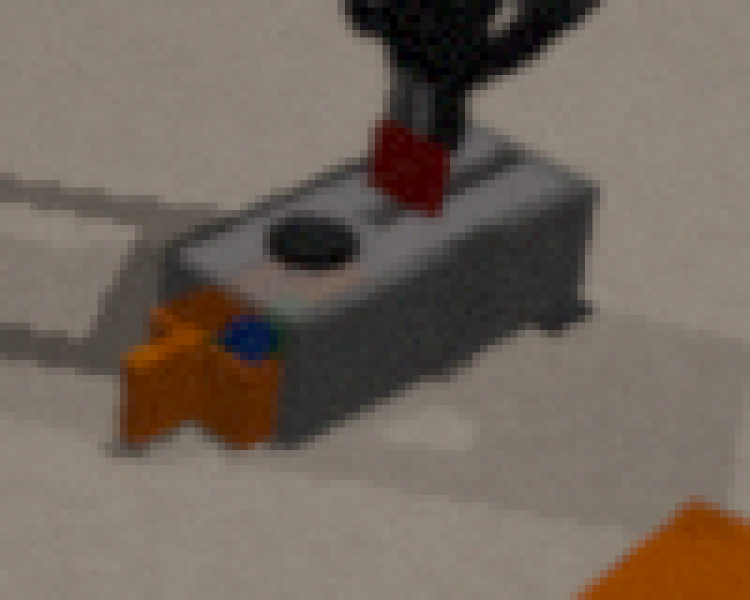

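Ejector at its stop (force stepped up to 16 N). The picture shows the fin (tip at v4 125,400) and the front of the tray outside the box; the measured fin end, L = −134, is exactly as expected. Back off, lift, and go above the fin.

```bash
python3 -m pendant '[[0,0,-10,0,0],[0,0,-15,0,0],[0,0,-15,0,0],[0,0,-20,0,0],[0,0,0,-45,0],[0.5,0,0,-25,0],[0.5,0,0,0,0]]' 100
python3 -m pendant '[[0.5,1,49,0,0],[0.5,1,49,0,0],[0.5,1,49,0,0],[0.5,1,49,0,0],[0.5,0,0,0,0],[0.5,0,0,0,0]]'
python3 - <<'E'
from h import *
org=np.array([513.9,248.6])
def st():
    s=r.sense();d=s['tool_pos'][:2]-org;print(d@[.168,.986],d@[.986,-.168],s['tool_pos'])
st()
im=cv2.imread("pics/s1.png")
for n in ("scene","top"):
    im,d=snap(n);w=world(n,d);hsv=cv2.cvtColor(im,cv2.COLOR_BGR2HSV).astype(int)
    L=(w[...,:2]-org)@[.168,.986];T=(w[...,:2]-org)@[.986,-.168]
    m=(hsv[...,0]>5)&(hsv[...,0]<18)&(hsv[...,1]>130)&(abs(T)<40)&(L<-106)&(L>-170)&(w[...,2]>30)&(w[...,2]<50)
    if m.sum(): print(n,m.sum(),np.percentile(T[m],[5,50,95]),np.percentile(L[m],[2,98]))
st()
E
```

```text
time: 7.25
tool_pos: [525.9, 328.0, 139.4]
tcp_rot: [-179.8, -0.4, -9.7]
ft_force: [1.0, 0.5, 1.2]
finger_gap: 28.3
time: 7.85
tool_pos: [493.7, 131.3, 133.8]
tcp_rot: [180.0, 0.0, -9.9]
ft_force: [0.7, 1.1, 0.5]
finger_gap: 42.8
-119.02271262117819 -0.2440021040942292 [493.67209393 131.33384949 133.84348036]
scene 51 [-3.71512825  3.3130281   5.65950522] [-135.62148049 -106.88954939]
top 9 [-6.88787267 -3.99150974  1.15223848] [-128.05700661 -118.90380324]
-117.29107716577735 -0.31723991480025643 [493.89070438 133.05282403 134.04835531]
```

```bash
python3 -m pendant '[[0.5,0,0,40,0],[0.5,0,0,40,0],[0.5,0,0,30,0],[0.5,0,0,12,0],[0.5,0,0,0,0],[0.4,0,0,0,0],[0,0,0,0,0],[0,0,0,0,0],[0,0,0,0,0],[0,0,0,0,0]]' 20
python3 -m pendant '[[0,0,0,0,0],[0,0,0,0,0],[0,0,0,0,0]]' 100
```

```text
time: 8.95
tool_pos: [495.5, 133.0, 14.3]
tcp_rot: [-179.9, -0.2, -9.7]
ft_force: [-1.3, 0.7, 7.1]
finger_gap: 9.6
time: 9.25
tool_pos: [495.5, 132.9, 14.5]
tcp_rot: [-179.9, -0.2, -9.7]
ft_force: [-2.4, 0.4, 9.0]
finger_gap: 8.0
```

```bash
python3 -m pendant '[[0,0,5,-1,0],[0,0,10,-1,0],[0,0,15,0,0],[0,0,18,0,0],[0,0,18,0,0],[0,0,18,0,0],[0,0,15,0,0],[0,0,10,0,0],[0,0,0,0,0],[0,0,0,0,0]]'
python3 - <<'E'
from h import *
im,d=snap("scene"); cv2.imwrite("pics/v5.png",cv2.resize(im[130:250,230:390],(800,600),interpolation=3))
E
```

```text
time: 10.25
tool_pos: [475.6, 24.4, 14.6]
tcp_rot: [180.0, -0.0, -9.8]
ft_force: [0.0, -3.2, 3.9]
finger_gap: 8.0
```

View pics/v5.png

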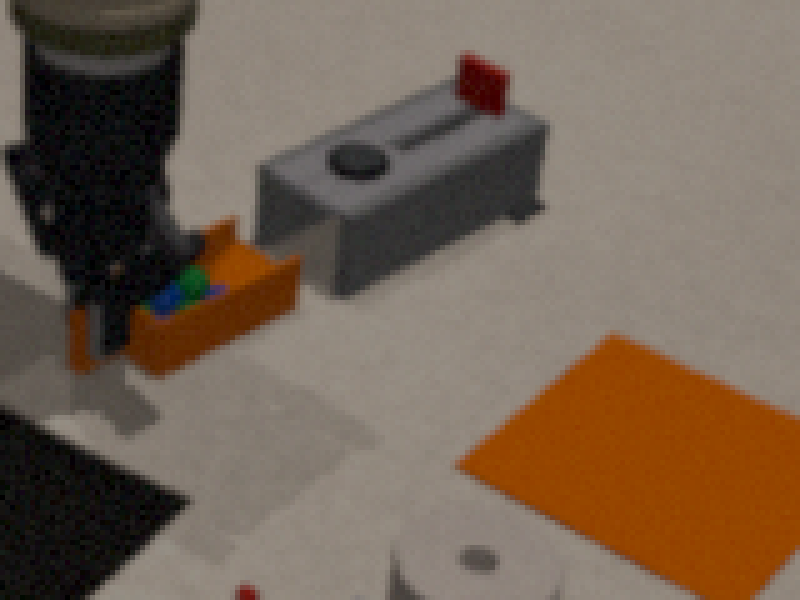

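The tray is clear of the box with the balls inside (v5 180,290) and the ejector is back at rest. Carry it to the mat.

```bash
python3 -m pendant '[[0,0,0,-6,0],[0,0,0,-10,0],[0,2,8,0,0],[0,4,16,0,0],[0,6,23,0,0],[0,7,26,0,0],[0,7,26,0,0],[0,7,26,0,0],[0,6,23,0,0],[0,6,20,0,0]]'
python3 -m pendant '[[0,4,16,0,0],[0,2,8,0,0],[0,0,0,0,0],[0,0,0,5,0],[0,0,0,4,0],[0,0,0,3,0],[0,0,0,0,0],[0,0,0,0,0]]'
python3 - <<'E'
from h import *
im,d=snap("scene"); cv2.imwrite("pics/v6.png",cv2.resize(im[180:300,150:310],(800,600),interpolation=3))
s=r.sense();print(s['tool_pos'][:2]+68*np.array([.168,.986]))
E
```

```text
time: 11.3
tool_pos: [491.4, -149.6, 30.3]
tcp_rot: [180.0, -0.0, -9.7]
ft_force: [0.3, -0.2, -1.4]
finger_gap: 8.5
time: 12.1
tool_pos: [493.2, -172.3, 18.1]
tcp_rot: [-180.0, 0.0, -9.7]
ft_force: [-0.2, 0.0, -2.3]
finger_gap: 8.4
[ 504.8229328 -105.4268064]
```

View pics/v6.png

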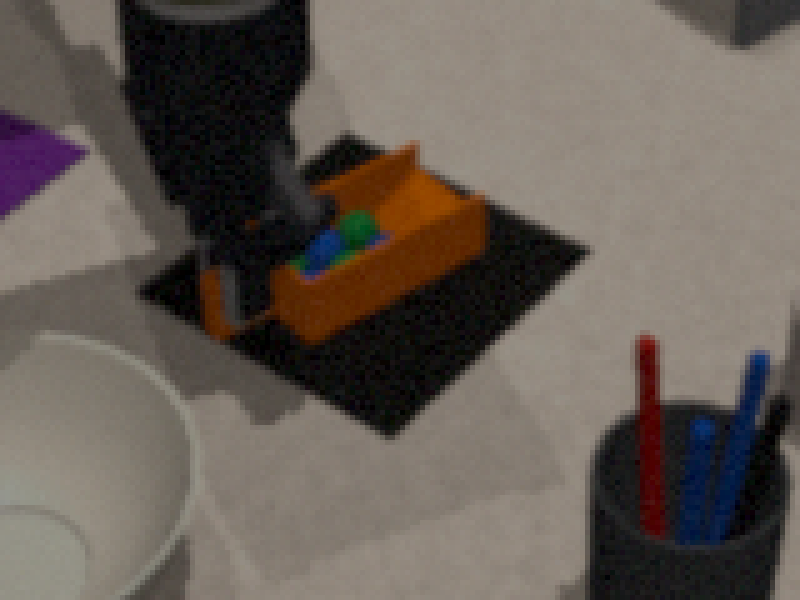

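Tray held flat just above the mat (v6 350,260), balls inside, centred. Set it down, let go, then straddle the middle.

```bash
python3 -m pendant '[[0,0,0,2,0],[0,0,0,0,0],[0.2,0,0,0,0],[0.4,0,0,0,0],[0.5,0,0,0,0],[0.5,0,0,0,0],[0.5,0,0,0,0],[0.5,0,0,0,0]]'
python3 -m pendant '[[0.5,0,0,-30,0],[1,0,0,-40,0],[1,0,0,-20,0],[1,0,-26,0,0],[1,0,-26,0,0],[1,0,-26,0,0],[1,0,0,0,0]]'
python3 - <<'E'
from h import *
u=np.array([.168,.986]);t=np.array([.986,-.168]);o=np.array([504.8,-105.4])
for n in ("scene","top"):
    im,d=snap(n);w=world(n,d);hsv=cv2.cvtColor(im,cv2.COLOR_BGR2HSV).astype(int)
    m=(hsv[...,0]>4)&(hsv[...,0]<20)&(hsv[...,1]>110)&(w[...,2]<50)&(np.hypot(w[...,0]-505,w[...,1]+105)<110)
    p=(w[m][:,:2]-o);print(n,m.sum(),"L",np.percentile(p@u,[1,99]),"T",np.percentile(p@t,[2,98]),cv2.minAreaRect(w[m][:,:2].astype(np.float32)))
    cv2.imwrite(f"pics/{n}7.png",im)
s=r.sense();q=s['tool_pos'][:2]-o;print(s['tool_pos'],q@u,q@t,s['finger_gap'])
E
```

```text
time: 12.95
tool_pos: [493.3, -172.7, 16.3]
tcp_rot: [180.0, -0.0, -9.7]
ft_force: [-0.1, 0.4, 0.6]
finger_gap: 42.8
time: 13.65
tool_pos: [506.8, -93.3, 106.3]
tcp_rot: [-179.9, -0.0, -9.6]
ft_force: [0.4, -0.2, -0.2]
finger_gap: 85.6
scene 1364 L [-84.83922912  65.27599407] T [-50.8893297   51.26186165] ((507.1059265136719, -111.82876586914062), (144.3424530029297, 155.0865020751953), 4.061460971832275)
top 274 L [-64.38461916  53.95494424] T [-28.78846072  26.13216625] ((500.2584533691406, -109.14474487304688), (121.30502319335938, 62.49056625366211), 74.32809448242188)
[506.49813739 -95.5414859  106.26890594] 10.00578198815553 0.018133095156808252 85.60370359751947
```

```bash
python3 -m pendant '[[1,0,0,40,0],[1,0,0,35,0],[1,0,0,18,0],[1,0,0,6,0],[1,0,0,0,0],[0.5,0,0,0,0],[0.3,0,0,0,0],[0.3,0,0,0,0],[0.3,0,0,0,0],[0.3,0,0,0,0]]' 40
python3 -m pendant '[[0.3,0,0,-5,0],[0.3,0,0,-10,0],[0.3,0,0,-15,0],[0.3,0,0,-20,0],[0.3,0,0,-20,0],[0.3,0,0,-15,0],[0.3,0,0,-5,0],[0.3,0,0,0,0],[0.3,0,0,0,0]]'
python3 - <<'E'
from h import *
im,d=snap("scene"); cv2.imwrite("pics/v7.png",cv2.resize(im[150:300,130:330],(800,600),interpolation=3)); print(r.sense()['tool_pos'])
E
```

```text
time: 14.75
tool_pos: [507.9, -96.4, 9.0]
tcp_rot: [180.0, -0.2, -9.7]
ft_force: [-0.5, -0.7, 5.9]
finger_gap: 51.2
time: 15.65
tool_pos: [506.0, -95.7, 96.6]
tcp_rot: [-180.0, 0.1, -9.7]
ft_force: [-0.9, -0.4, -2.1]
finger_gap: 51.0
[505.67192616 -95.61839852  96.18159575]
```

View pics/v7.png

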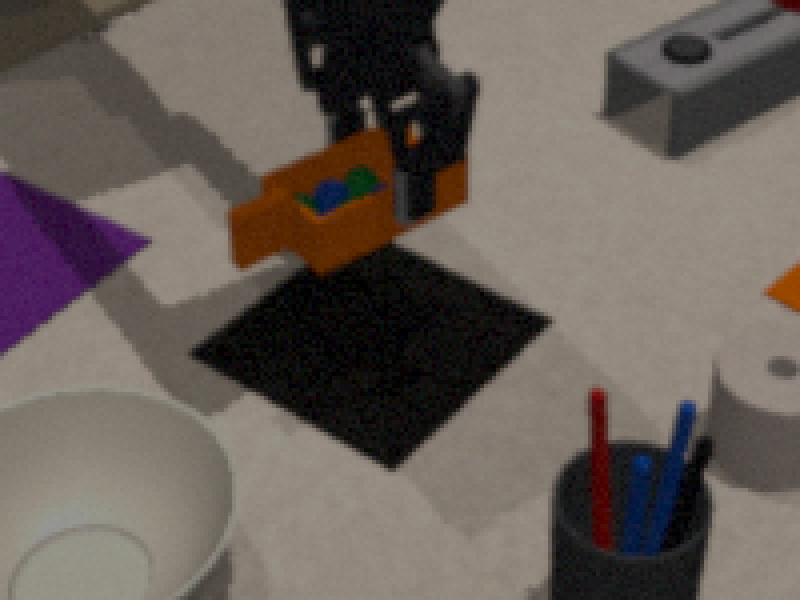

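Stage-3 lift done: tray level at about 89 mm, balls inside (v7 340,190). The pendant can't tilt the tool, so my plan is to rest the tray over the bowl's far rim and loosen the grip so that the lip drops into the bowl, then regrip it tilted. First I check the bowl's profile.

```bash
python3 - <<'E'
from h import *
for n in ("scene","top"):
    d=np.load(f"pics/{n}0.npy");w=world(n,d);rr=np.hypot(w[...,0]-523,w[...,1]+329)
    c=(w[...,0]-523)
    print(n,[(k,np.round(np.nanpercentile(w[...,2][(rr>k-3)&(rr<k+3)],[10,50,90]))) for k in (0,20,30,36,42,48,54,60,66,72,78)])
s=r.sense();tc=s['tool_pos'][:2]
u=np.array([.168,.986]);t=np.array([.986,-.168])
# want tray x=-20 at far rim: rim point = bowl -80u ; TCP at tray x=+10 -> bowl -50u
g=np.array([523.2,-328.9])-50*u-tc; print(g,"tx",g@t,"ty",-(g@u))
E
```

```text
scene [(0, array([5., 5., 6.])), (20, array([4., 6., 7.])), (30, array([4., 6., 8.])), (36, array([ 8., 10., 12.])), (42, array([11., 13., 14.])), (48, array([ 0., 15., 18.])), (54, array([ 0., 20., 25.])), (60, array([-0., 26., 31.])), (66, array([ 0., 33., 42.])), (72, array([ 0., 46., 56.])), (78, array([-0., 56., 61.]))]
top [(0, array([0., 4., 6.])), (20, array([-0.,  4.,  8.])), (30, array([ 0.,  4., 10.])), (36, array([ 4.,  9., 13.])), (42, array([ 6., 11., 16.])), (48, array([11., 14., 19.])), (54, array([15., 20., 26.])), (60, array([21., 26., 31.])), (66, array([27., 35., 42.])), (72, array([-1., 47., 57.])), (78, array([-3., 56., 62.]))]
[   9.12807384 -282.58160148] tx 56.473989852265504 ty 277.0919426546958
```

```bash
python3 -m pendant '[[0.3,2,10,0,0],[0.3,4,20,0,0],[0.3,6,30,0,0],[0.3,8,36,0,0],[0.3,8,40,0,0],[0.3,8,40,0,0],[0.3,8,36,0,0],[0.3,6,30,0,0],[0.3,4,22,0,0],[0.3,2,13,0,0]]'
python3 -m pendant '[[0.3,0,0,0,0],[0.3,0,0,0,0],[0.3,0,0,8,0],[0.3,0,0,10,0],[0.3,0,0,5,0],[0.3,0,0,0,0],[0.3,0,0,0,0]]'
python3 - <<'E'
from h import *
u=np.array([.168,.986]);t=np.array([.986,-.168])
q=r.sense()['tool_pos'][:2]-[523.2,-328.9];print("want -50,0:",q@u,q@t)
im,d=snap("scene"); cv2.imwrite("pics/v8.png",cv2.resize(im[190:340,60:260],(800,600),interpolation=3)); print(r.sense()['tool_pos'])
E
```

```text
time: 16.7
tool_pos: [513.9, -380.6, 96.1]
tcp_rot: [-180.0, 0.1, -9.8]
ft_force: [-0.4, 0.3, -2.2]
finger_gap: 51.1
time: 17.4
tool_pos: [514.9, -377.9, 73.9]
tcp_rot: [-180.0, 0.0, -9.7]
ft_force: [-0.1, -0.2, -1.5]
finger_gap: 50.9
want -50,0: -49.67609333391844 0.0198271790716302
[ 515.08974156 -378.19261952   74.39174802]
```

View pics/v8.png

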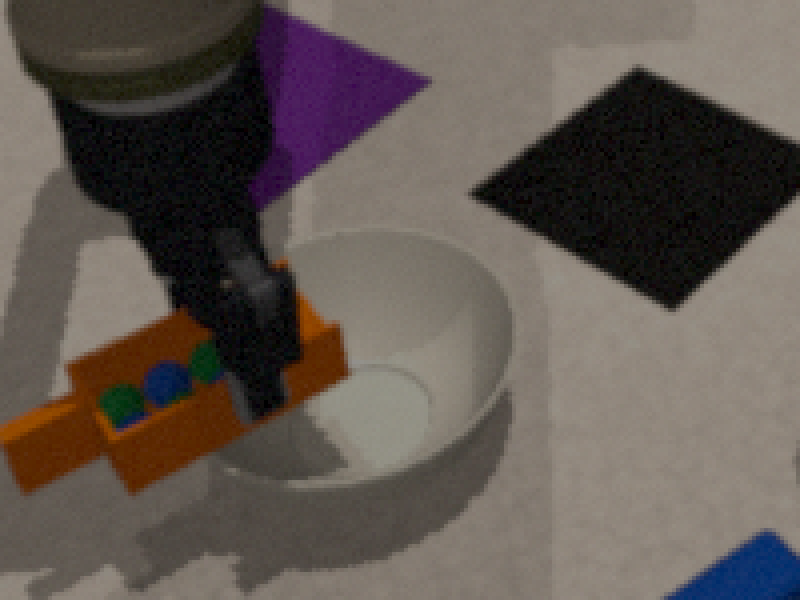

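Over the far rim as planned (v8: about 30 mm of tray plus the fin outside the rim). But the balls lie at the fin end, so I shift 12 mm inwards to make sure it tips lip-first, then loosen.

```bash
python3 -m pendant '[[0.3,0,-6,0,0],[0.3,0,-6,0,0],[0.3,0,0,3,0],[0.3,0,0,2,0],[0.3,0,0,0,0],[0.72,0,0,0,0],[0.72,0,0,0,0],[0.72,0,0,0,0],[0.72,0,0,0,0],[0.72,0,0,0,0]]' 20
python3 -m pendant '[[0.72,0,0,0,0],[0.72,0,0,0,0]]'
python3 - <<'E'
from h import *
im,d=snap("scene"); cv2.imwrite("pics/v9.png",cv2.resize(im[190:340,60:260],(800,600),interpolation=3)); print(r.sense()['tool_pos'])
E
```

```text
time: 18.45
tool_pos: [517.1, -366.6, 69.5]
tcp_rot: [180.0, -0.0, -9.7]
ft_force: [-0.2, 0.8, -0.1]
finger_gap: 61.1
time: 18.65
tool_pos: [517.0, -366.5, 69.3]
tcp_rot: [180.0, 0.0, -9.7]
ft_force: [0.3, -0.3, 0.3]
finger_gap: 61.4
[ 516.99229171 -366.47693625   69.29778584]
```

View pics/v9.png

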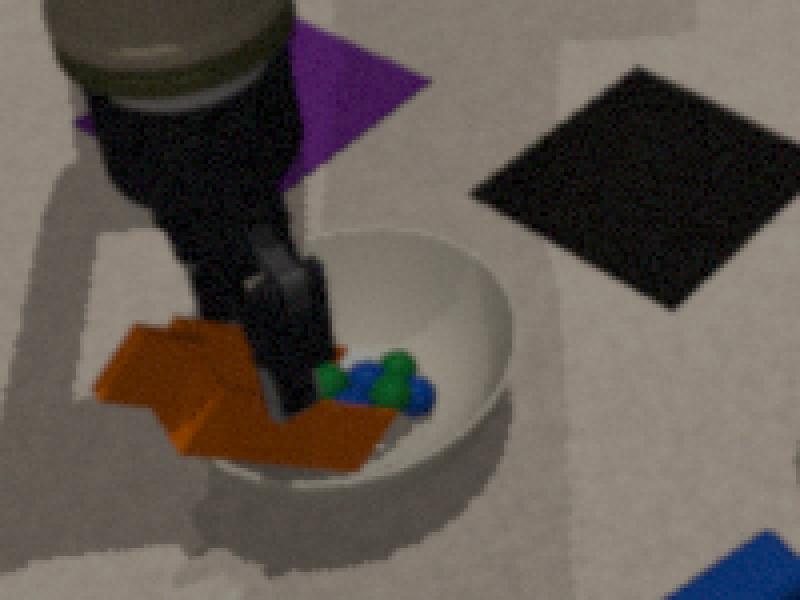

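It pivoted as intended: about 37° lip-down (v9 290,420), balls running into the bowl (v9 380,385). Regrip it tilted, then raise slightly.

```bash
python3 -m pendant '[[0.72,0,0,8,0],[0.72,0,0,10,0],[0.72,0,0,8,0],[0.72,0,0,0,0],[0.3,0,0,0,0],[0.3,0,0,0,0],[0.3,0,0,0,0],[0.3,0,0,0,0]]' 60
python3 -m pendant '[[0.3,0,0,-4,0],[0.3,0,0,-6,0],[0.3,0,0,-6,0],[0.3,0,0,-4,0],[0.3,0,0,0,0],[0.3,0,0,0,0],[0.3,0,0,0,0],[0.3,0,0,0,0],[0.3,0,0,0,0]]'
python3 - <<'E'
from h import *
im,d=snap("scene"); cv2.imwrite("pics/v10.png",cv2.resize(im[190:340,60:260],(800,600),interpolation=3)); print(r.sense()['tool_pos'])
E
```

```text
time: 19.5
tool_pos: [517.0, -366.6, 43.5]
tcp_rot: [180.0, -0.0, -9.7]
ft_force: [0.6, -0.0, -2.0]
finger_gap: 51.2
time: 20.4
tool_pos: [516.8, -366.3, 62.9]
tcp_rot: [-180.0, 0.0, -9.7]
ft_force: [-0.6, 0.2, -1.3]
finger_gap: 51.1
[ 516.88199659 -366.35073684   63.02125711]
```

View pics/v10.png

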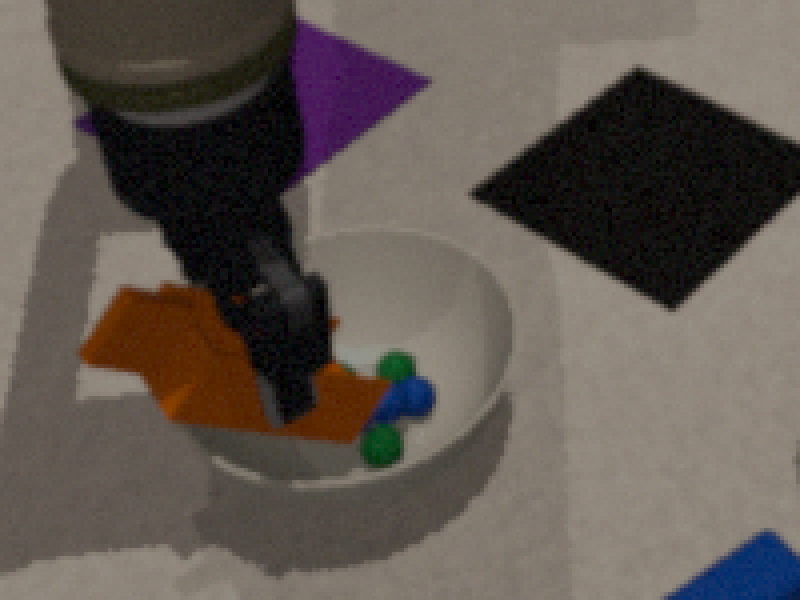

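```bash
python3 -m pendant '[[0.3,0,0,-12,0],[0.3,0,-10,0,0],[0.3,0,12,0,0],[0.3,0,-12,0,0],[0.3,0,12,0,0],[0.3,0,-12,0,0],[0.3,0,10,0,0],[0.3,0,0,0,0],[0.3,0,0,0,0],[0.3,0,0,0,0]]'
python3 - <<'E'
from h import *
for n in ("scene","top"):
    im,d=snap(n)
    for i in range(6):
        for o in optics.search_frame(n,f"ball{i}_center")[:6]: print(n,i,np.round(o["at"]),round(o["score"],2))
        if i==1: break
    cv2.imwrite(f"pics/{n}10.png",im)
    w=world(n,d); hsv=cv2.cvtColor(im,cv2.COLOR_BGR2HSV).astype(int)
    near=np.hypot(w[...,0]-523,w[...,1]+329)<95
    for nm,lo,hi in(("blue",105,128),("green",50,85)):
        m=(near&(hsv[...,0]>lo)&(hsv[...,0]<hi)&(hsv[...,1]>110)).astype(np.uint8)
        k,lab,stt,cen=cv2.connectedComponentsWithStats(m)
        for j in range(1,k):
            if stt[j,4]>4: print(n,nm,stt[j].tolist(),np.round(np.nanmedian(w[lab==j],0)))
print(r.sense()['tool_pos'])
E
```

```text
time: 21.45
tool_pos: [516.9, -366.5, 75.2]
tcp_rot: [-180.0, 0.0, -9.7]
ft_force: [0.7, -0.1, -1.8]
finger_gap: 51.4
scene 0 [ 545. -325.   35.] 0.55
scene 1 [ 553. -337.   19.] 0.52
scene blue [147, 284, 21, 14, 163] [ 543. -322.   26.]
scene green [102, 216, 5, 2, 5] [ 546. -388.  249.]
scene green [156, 279, 7, 6, 33] [ 524. -304.   23.]
scene green [151, 296, 9, 11, 78] [ 553. -338.   22.]
[ 517.00340479 -366.41537632   75.28102631]
```

```bash
python3 -m pendant '[[0.3,0,0,-15,0],[0.3,0,0,-25,0],[0.3,0,0,-30,0],[0.3,0,0,-25,0],[0.3,0,0,-15,0],[0.3,0,0,0,0],[0.3,0,0,0,0]]'
python3 - <<'E'
from h import *
im,d=snap("scene"); cv2.imwrite("pics/v11.png",cv2.resize(im[150:345,40:300],(800,600),interpolation=3)); print(r.sense()['tool_pos'])
E
```

```text
time: 22.45
tool_pos: [516.9, -366.4, 184.9]
tcp_rot: [-180.0, 0.0, -9.7]
ft_force: [-0.6, 0.2, -2.8]
finger_gap: 51.1
[ 516.37766787 -365.96662653  183.75751729]
```

View pics/v11.png

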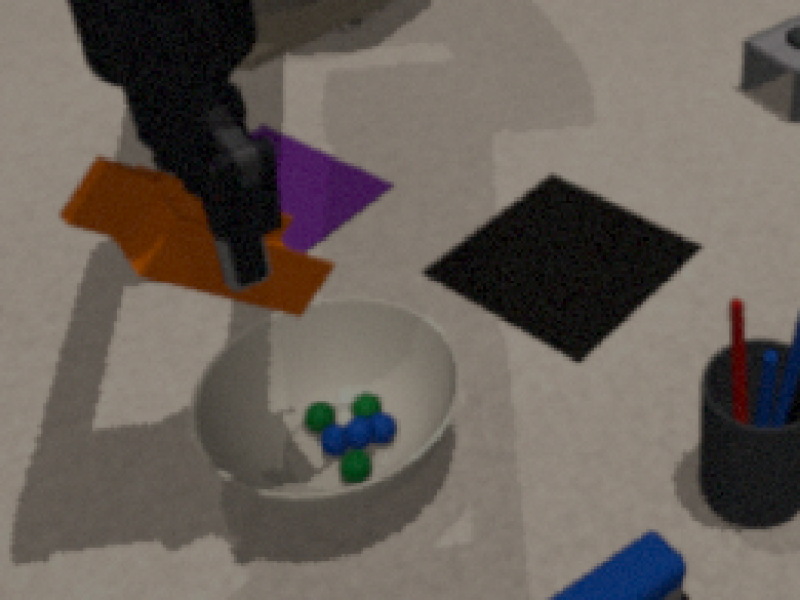

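All six balls are in the bowl (v11 355,430), the bowl is standing, and the tray hangs tilted at about 37°. Back to the mat: touch the lip down, then follow an arc around the lip to bring it level.

```bash
python3 -m pendant '[[0.3,-3,-15,0,0],[0.3,-6,-30,0,0],[0.3,-7,-36,0,0],[0.3,-8,-40,0,0],[0.3,-8,-40,0,0],[0.3,-8,-40,0,0],[0.3,-7,-36,0,0],[0.3,-5,-28,0,0],[0.3,-3,-16,0,0],[0.3,0,0,0,0]]' 60
python3 -m pendant '[[0.3,0,0,35,0],[0.3,0,0,45,0],[0.3,0,0,35,0],[0.3,0,0,20,0],[0.3,0,0,5,0],[0.3,0,0,0,0],[0.3,0,0,0,0]]' 30
python3 - <<'E'
from h import *
u=np.array([.168,.986]);t=np.array([.986,-.168])
for n in ("scene",):
    im,d=snap(n);w=world(n,d);hsv=cv2.cvtColor(im,cv2.COLOR_BGR2HSV).astype(int)
    m=(hsv[...,0]>4)&(hsv[...,0]<20)&(hsv[...,1]>120)&(np.hypot(w[...,0]-505,w[...,1]+105)<130)
    p=w[m];L=(p[:,:2]-[505,-106])@u;T=(p[:,:2]-[505,-106])@t
    q=abs(T)<40;L=L[q];z=p[q][:,2]
    print("L",np.percentile(L,[1,99]),"z",np.percentile(z,[1,5,50,99]), "z at lip",np.percentile(z[L>np.percentile(L,90)],[2,50,98]),"fin z",np.percentile(z[L<np.percentile(L,6)],[5,95]))
s=r.sense();q=s['tool_pos'][:2]-[505,-106];print(s['tool_pos'],q@u,q@t,s['ft_force'])
E
```

```text
time: 23.5
tool_pos: [509.0, -77.2, 183.8]
tcp_rot: [-179.9, 0.1, -9.5]
ft_force: [0.1, -0.7, -1.5]
finger_gap: 51.2
time: 24.2
tool_pos: [511.1, -80.7, 46.6]
tcp_rot: [180.0, -0.1, -9.7]
ft_force: [-0.3, -0.6, -0.6]
finger_gap: 51.0
L [-64.00416973  66.01572652] z [  0.93504937   2.17422539  82.45893646 408.18942728] z at lip [ 1.24473258 28.94378736 51.56050768] fin z [  0.83502858 431.24033538]
[511.46281071 -80.72057985  47.00802026] 26.01126046889221 2.1253887771434843 [ 0.35083223  0.59638358 -1.1556613 ]
```

```bash
for i in 1; do python3 -m pendant '[[0.3,0,0,4,0],[0.3,0,0,3,0],[0.3,0,0,0,0]]' 20|sed -n '2p;4p'; python3 -m pendant '[[0.3,0,0,3,0],[0.3,0,0,0,0]]'|sed -n '2p;4p';python3 -m pendant '[[0.3,0,0,2,0],[0.3,0,0,0,0]]'|sed -n '2p;4p';done
```

```text
tool_pos: [511.1, -80.5, 39.2]
ft_force: [-0.4, -0.4, 2.1]
tool_pos: [512.2, -81.2, 38.3]
ft_force: [-5.0, -0.5, 17.4]
tool_pos: [512.8, -81.9, 37.6]
ft_force: [-9.1, -3.6, 28.0]
```

```bash
python3 -m pendant '[[0.3,0,3,-2,0],[0.3,0,3,1,0],[0.3,0,0,0,0]]'|sed -n '2p;4p'; python3 -m pendant '[[0.3,0,3,2,0],[0.3,0,3,2,0],[0.3,0,0,0,0]]'|sed -n '2p;4p';python3 -m pendant '[[0.3,0,3,2,0],[0.3,0,2,2,0],[0.3,0,0,0,0]]'|sed -n '2p;4p'
```

```text
tool_pos: [511.3, -86.4, 36.6]
ft_force: [-1.6, 1.5, 12.6]
tool_pos: [510.2, -92.7, 32.6]
ft_force: [-1.4, -0.9, 12.1]
tool_pos: [509.3, -97.9, 28.5]
ft_force: [-1.3, -1.1, 10.8]
```

```bash
python3 -m pendant '[[0.3,0,3,3,0],[0.3,0,2,2,0],[0.3,0,0,0,0]]'|sed -n '2p;4p'; python3 -m pendant '[[0.3,0,3,3,0],[0.3,0,2,3,0],[0.3,0,0,0,0]]'|sed -n '2p;4p';python3 -m pendant '[[0.3,0,2,2,0],[0.3,0,1,1,0],[0.3,0,0,0,0]]'|sed -n '2p;4p'
```

```text
tool_pos: [508.5, -103.1, 23.4]
ft_force: [-0.9, -2.2, 10.7]
tool_pos: [507.6, -108.1, 17.3]
ft_force: [-1.3, -2.4, 9.1]
tool_pos: [507.1, -110.4, 14.2]
ft_force: [0.3, -0.2, 8.4]
```

```bash
python3 -m pendant '[[0.65,0,0,0,0],[0.7,0,0,0,0],[1,0,0,0,0],[1,0,0,0,0],[1,0,0,0,0],[1,0,0,-20,0],[1,0,0,-40,0],[1,0,0,-50,0],[1,0,0,-50,0],[1,0,0,0,0]]'
python3 -m pendant '[[1,0,-45,-10,0],[1,0,-45,-10,0],[1,0,-45,-10,0],[1,0,-45,0,0],[1,0,-45,0,0],[1,0,-45,0,0],[1,0,0,0,0],[1,0,0,0,0]]'
python3 - <<'E'
from h import *
u=np.array([.168,.986]);t=np.array([.986,-.168])
for n in ("scene","top"):
    im,d=snap(n);w=world(n,d);hsv=cv2.cvtColor(im,cv2.COLOR_BGR2HSV).astype(int)
    m=(hsv[...,0]>4)&(hsv[...,0]<20)&(hsv[...,1]>150)&(w[...,2]<60)&(np.hypot(w[...,0]-505,w[...,1]+106)<120)
    p=w[m];L=(p[:,:2]-[505,-106])@u;T=(p[:,:2]-[505,-106])@t
    print(n,m.sum(),"L",np.percentile(L,[1,99]),"T",np.percentile(T,[2,98]),"z",np.percentile(p[:,2],[1,98]))
    for q in ("tray","bowl"): print(n,q,[(np.round(o["at"]),round(o["score"],2)) for o in optics.search_frame(n,q)[:2]])
    if n=="scene": A=im
    else: B=im
    rim=(w[...,2]>52)&(w[...,2]<66)&(np.hypot(w[...,0]-523,w[...,1]+329)<110)
    print("bowl rim",cv2.minEnclosingCircle(w[rim][:,:2].astype(np.float32)),np.percentile(w[rim][:,2],[2,98]))
o=np.zeros((600,800,3),np.uint8)
o[:,:500]=cv2.resize(A[170:350,90:240],(500,600),interpolation=3)
o[:300,500:]=cv2.resize(B[140:230,250:340],(300,300),interpolation=3)
o[300:,500:]=cv2.resize(B[140:230,320:410],(300,300),interpolation=3)
cv2.imwrite("pics/v12.png",o)
E
```

```text
time: 27.75
tool_pos: [509.7, -111.2, 181.1]
tcp_rot: [179.9, -0.8, -9.7]
ft_force: [0.9, 0.1, -0.3]
finger_gap: 85.3
time: 28.55
tool_pos: [550.4, 157.2, 201.7]
tcp_rot: [180.0, 0.0, -9.6]
ft_force: [-0.9, -0.5, -0.5]
finger_gap: 85.1
scene 1481 L [-86.46007974  64.24831394] T [-45.1882528  37.1451052] z [ 1.09585551 42.30246296]
scene tray [(array([522., 300.,  71.]), 0.75), (array([ 503., -116.,   24.]), 0.67)]
scene bowl [(array([ 500., -320.,   32.]), 0.58)]
bowl rim ((523.4826049804688, -328.79229736328125), 80.68827056884766) [52.35486819 62.18435416]
top 653 L [-60.64029136  50.40508311] T [-25.54049967  34.51152404] z [-2.4277901  39.89199544]
top tray [(array([ 503., -111.,   12.]), 0.65)]
top bowl [(array([ 531., -342.,   25.]), 0.89)]
bowl rim ((522.1078491210938, -328.7188720703125), 79.96001434326172) [52.48224837 64.73906803]
```

View pics/v12.png

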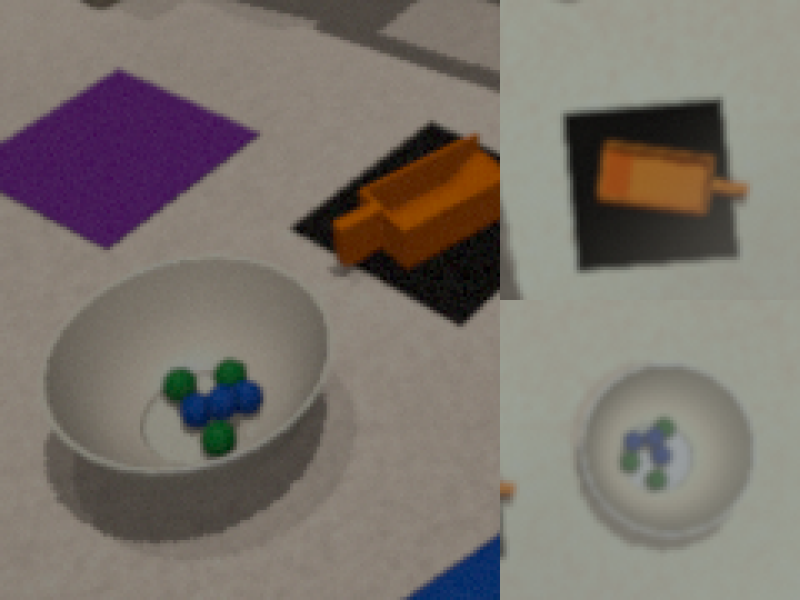

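v12 shows the empty tray upright near the mat's centre (top crop 655,175) and all six balls in the standing bowl (220,405). The arm is clear and raised, so I hand in.

```bash
python3 -c "
from bench import r,hand_in
hand_in(); print(r.sense()['time'])"
```

```text
the job is handed in; nothing more can be done
the job is handed in; nothing more can be done
```

The job is done and handed in at about 29 s of the 72 s allowed; no verdict was reported.

- **Ejector:** I pressed it to its stop, with a peak of about 16 N against the 40 N limit. The last view of its red pad, after the tray was drawn out, showed it back at rest.
- **Tray to the mat:** I drew the tray out by its fin and set it down on the black mat with its balls inside, and let go.
- **Pouring:** I lifted the tray again at about its middle. The pendant can't tilt the tool, so I rested the tray on the bowl's far rim and loosened the grip. The lip dropped into the bowl and the balls ran out; I then regripped the tilted tray.
- **Tray back:** Setting the lip down on the mat briefly took about 28 N, then I levelled the tray along an arc and let go.

**Last checks:**
- The last pictures show all six balls in the bowl, and the bowl upright and unmoved.
- The empty tray is upright on the mat; my estimates put its centre about 5 to 10 mm from the mat's centre.
- The gripper is open and well clear of everything.
- **Uncertain:** the scene camera's colour-based outline of the tray was spoiled by brownish pixels, so I relied on the top camera and the picture. I did not measure the paper roll, pen cup and stapler again at the end, but the arm never went near them.

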